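# Set out the tasting bottles on their coasters

### The arm

A 6-joint arm with a two-finger parallel gripper is mounted at the origin on the work surface. World frame = base frame: x ahead of the robot, y to its left, z up, the work surface at z = 0. Lengths are in m, angles in rad, forces in N, time in s.
With the tool pointing down it reaches from about 0.35 to 0.975 m from the base axis. Payload 4.9 kg.
Tool frame: the origin (TCP) lies at the very end of the fingers, on their centre line; the grasp point (between the pads) lies 19 mm behind it (ctrl.grasp_offset is the distance from the TCP to the grasp point, in m); z points along the fingers, y is the line along which they close (so a half turn about z gives the same grasp; the last joint's range is limited). The gripper opens to 85 mm and grips with 20 to 120 N. Pads are 22 mm wide; open, the fingers measure 114 mm over their backs; the gripper's body (76 mm by 85 mm) begins 54 mm behind the grasp point. The pads swing forward as they close: fully open they stand 13 mm farther back than shut.
Start: joints at [-1.284, 0.053, 1.613, -0, 1.476, -0.119], TCP at [0.247, -0.574, 0.231] pointing down, gripper open.
Joint ranges: [-3.01, 3.01], [-1.01, 2.22], [0.06, 2.58], [-1.02, 4.17], [0.09, 2.62], [-3.14, 3.14]. Speed limits (rad/s): [2.57, 2.57, 3.14, 3.14, 3.14, 3.14].

### API

Orientations are given as a rotation vector (axis times angle).
In Python, from station import ctrl, optics gives the robot as it stands.
- The arm moves only by the shell command python3 -m handwheel 'ROWS' [OPENING] [FORCE]. ROWS is JSON, a list of rows, each an object of numbers: "tx", "ty", "tz": the shift along the tool's x, y, z in mm; "roll": the turn about the tool's z in rad. A call has 1 to 12 rows; each row shifts and turns the commanded pose from where the row before left it, along the tool's axes as they then stand; what a row does not reach is not made up. A row lasts 1/12 s, in which the tool goes at most 41.7 mm and 7.16 degrees, less where a joint would pass 70% of its speed; a pose out of reach is approached as far as the arm can. A call with a gripper value outside its range is refused whole. OPENING is the finger opening in mm, from 0 to 85.4, set as the call begins (- or left out, the last holds). The fingers move at their own pace and stop on an object; FORCE is the grip in N (left out, the last holds). Time passes only in rows, so rows that do not move let the fingers close. It gives the time, the measured TCP pose, the force, the opening and the grip force at its end, in the units of the state.
- ctrl.get_obs(): the state, without advancing time (a new reading comes with each control period).
- optics.get_image(name): name is "scene" or "top" or "wrist"; returns (picture, depth): 420x560x3 uint8, red, green, blue; 420x560 float32, m along the optical axis (not along the pixel's ray), 0 where there is no reading.
- optics.camera_params(name): a dict with "mtx" (3x3 intrinsics, pixels), "extrinsics" (4x4, takes a point from camera to world coordinates); the wrist camera has in their place "tool_from_camera" (4x4, takes a point from camera to tool coordinates, whose origin is the TCP and whose axes are the flange's). Camera axes: x right, y down, z forward; pixel columns grow to the right and rows downward; lengths in m; the calibration is good to about 2 mm. The wrist camera is an equidistant fisheye: a pixel r from the principal point sees the ray r / f radians off the axis. A picture is of the moment at which its call begins: read the wrist's pose just before it. camera_params takes no time and is no camera call.
- ctrl.finish_job(): hands the job in; it is judged then, once.
The state is a dict: "t": time; "q": joint angles; "dq": joint speeds; "effort": joint torques, N m; "tool_pos": TCP position; "tool_rot": TCP orientation; "contact_force": force on the tool from outside, world axes, zero at the start; "wrist_torque": the same for the moment, N m; "opening": finger opening in m; "grip_force": force on a finger pad.
Only numpy, scipy, OpenCV 4.12 (cv2) and the standard library are available. Lean on these libraries where they do the work, as an engineer would, in place of code of your own. Each camera call takes 0.05 s, during which the arm holds its last target. There are 200 camera calls.

### The job

Get the cellar counter ready for a tasting: take the amber jar out of the large coaster and stand it on a free part of the wooden tray, without it touching the candlestick or the cup there, which stay where they are. Then stand each of the three wine bottles upright inside the coaster of its own size, the large one in the large, the medium one in the medium and the small one in the small coaster. Set everything down, do not drop it or knock anything over.

Things in the scene. Friction and masses are not known exactly. Their poses are not given: they have to be found in the camera images.
- bottle_large: the large of three full, closed wine bottles of dark green glass with cream label and dark capsule, standing on the counter: 200 mm tall, body 62 mm in diameter up to 55% of its height, then shoulders; the top 55 mm is a straight neck 28 mm in diameter, the place to grip; about 0.55 kg. Origin: centre of the underside, z up the bottle's axis.
- bottle_medium: the medium of three full, closed wine bottles of dark green glass with cream label and dark capsule, standing on the counter: 170 mm tall, body 50 mm in diameter up to 55% of its height, then shoulders; the top 55 mm is a straight neck 26 mm in diameter, the place to grip; about 0.34 kg. Origin: centre of the underside, z up the bottle's axis.
- bottle_small: the small of three full, closed wine bottles of dark green glass with cream label and dark capsule, standing on the counter: 140 mm tall, body 38 mm in diameter up to 55% of its height, then shoulders; the top 55 mm is a straight neck 24 mm in diameter, the place to grip; about 0.17 kg. Origin: centre of the underside, z up the bottle's axis.
- coaster_large: the large of three round, rimmed bottle coasters of pale wood, fixed to the counter: outer diameter 92 mm, recess 78 mm in diameter (16 mm more than the large bottle), recess floor 6 mm above the counter, rim top 14 mm above it. At the start the jar stands in it. Origin: centre of the underside, z up.
- coaster_medium: the medium of three round, rimmed bottle coasters of pale wood, fixed to the counter: outer diameter 80 mm, recess 66 mm in diameter (16 mm more than the medium bottle), recess floor 6 mm above the counter, rim top 14 mm above it. Empty at the start. Origin: centre of the underside, z up.
- coaster_small: the small of three round, rimmed bottle coasters of pale wood, fixed to the counter: outer diameter 68 mm, recess 54 mm in diameter (16 mm more than the small bottle), recess floor 6 mm above the counter, rim top 14 mm above it. Empty at the start. Origin: centre of the underside, z up.
- jar: small closed jar of amber glass with a steel-coloured lid band, a plain cylinder 44 mm in diameter (lid 45), 75 mm tall, about 0.15 kg; starts standing in the large coaster. Origin: centre of the underside, z up its axis.
- tray: dark wooden tray fixed to the counter, 320 mm along its x by 200 mm along its y outside, walls 6 mm thick and 20 mm high, inner floor 6 mm above the counter. Candlestick and cup stand on it, each roughly in one third of its length; about one third is free (a flat dark stain there is no obstacle). Origin: centre of the underside, z up.
- candlestick: low brass candlestick with a white candle stub, standing on the tray, to be left alone: round foot 64 mm in diameter, 90 mm tall in all. Origin: centre of the underside, z up.
- cup: white stoneware tasting cup without handle, standing on the tray, to be left alone: 70 mm in diameter at the rim, 70 mm tall. Origin: centre of the underside, z up.
Things that resemble listed ones, but are neither listed nor needed, are in the scene too. Leave any red look-alike of the bottle_medium alone. Leave any red look-alike of the bottle_large alone.

How it is judged:
By the outcome, as a careful person would: the job done as asked, in the order asked, and still so for the second after the job is handed in, with the robot touching nothing.
It also fails if it takes over 144 s, if anything falls off the work surface, if the arm or the gripper's body presses on something with over 40 N, if the wrist force passes 120 N, or if a joint passes its speed limit or range.

## Working session

There is one attempt and no reset: what is moved stays moved. The work goes in short steps, Python scripts to look and compute and a shell command to move; the robot and the scene stay as the last step left them, time stands still between calls to the robot, and variables do not carry over. Pictures are saved under pics/ and viewed, at most 14 in all, crops included, and the job is handed in when it is done.

```bash
ls; mkdir -p pics
python3 - <<'E'
from station import ctrl, optics
import cv2,numpy as np
print(ctrl.get_obs())
for n in ["top","scene"]:
    im,d=optics.get_image(n); np.savez(f"pics/{n}0.npz",im=im,d=d)
    cv2.imwrite(f"pics/{n}0.png",im[:,:,::-1])
    p=optics.camera_params(n);print(n,p)
E
```

```text
pics
{'t': 0.0, 'q': array([-1.28402135e+00,  5.33641303e-02,  1.61427429e+00,  1.35344782e-05,
        1.47598789e+00, -1.19004177e-01]), 'dq': array([ 0.00035026, -0.00180989,  0.0004138 ,  0.00034877,  0.0006678 ,
       -0.00086876]), 'effort': array([-7.67516849e-04, -3.93677866e+01, -3.70175850e+01, -5.99715077e-05,
        7.10883178e-03, -4.07617875e-06]), 'tool_pos': array([ 0.24653669, -0.57365628,  0.23007028]), 'tool_rot': array([-3.07516797e+00, -6.32621853e-01,  2.46407768e-04]), 'contact_force': array([-0.90728701,  0.86546105, -0.05657815]), 'wrist_torque': array([-0.00348414,  0.00277325,  0.01409721]), 'grip_force': 0.0, 'opening': 0.08537665673544842}
top {'mtx': array([[386.89386207,   0.        , 277.24257115],
       [  0.        , 386.89386207, 209.80998973],
       [  0.        ,   0.        ,   1.        ]]), 'extrinsics': array([[-0.02175504, -0.98638993,  0.16297735,  0.35984213],
       [-0.99967763,  0.02359663,  0.00937215,  0.02401026],
       [-0.01309031, -0.16272092, -0.9865853 ,  0.98001977],
       [ 0.        ,  0.        ,  0.        ,  1.        ]])}
scene {'mtx': array([[429.12974107,   0.        , 283.27029423],
       [  0.        , 429.12974107, 208.135885  ],
       [  0.        ,   0.        ,   1.        ]]), 'extrinsics': array([[-0.35633931,  0.69101227, -0.62890725,  1.15912871],
       [ 0.93413719,  0.27805875, -0.22376558,  0.28478728],
       [ 0.0202484 , -0.66722213, -0.74458353,  0.7849857 ],
       [ 0.        ,  0.        ,  0.        ,  1.        ]])}
```

View pics/top0.png

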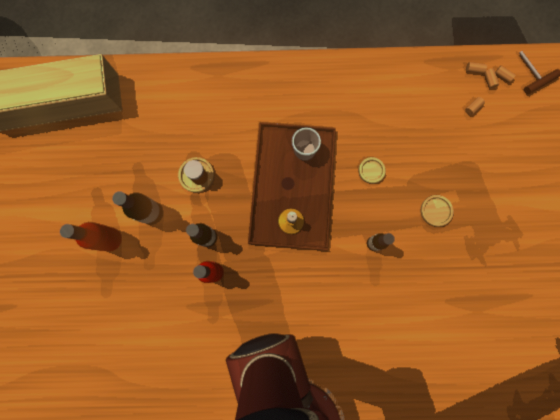

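View pics/scene0.png

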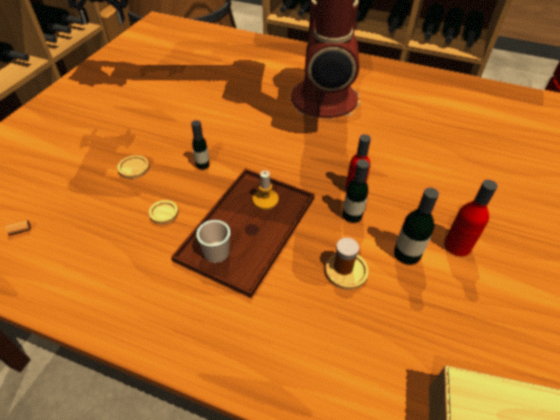

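Top view: the jar sits in the large coaster at (196,174). The green large bottle is at (140,207), medium at (202,235) and small at (380,241), and the red look-alikes are at (97,236) and (208,271). The small coaster is at (372,170) and the medium one at (437,211). The cup is at (306,145) and the candlestick at (291,221), so the middle third of the tray is free around the stain at (288,183).

```bash
cat > h.py <<'E'
import numpy as np,cv2
from station import optics
def cloud(n,d):
    p=optics.camera_params(n);K=p["mtx"];T=p["extrinsics"]
    v,u=np.indices(d.shape)
    c=np.stack([(u-K[0,2])/K[0,0]*d,(v-K[1,2])/K[1,1]*d,d],-1)
    return c@T[:3,:3].T+T[:3,3]
def ray(n,uv,z):
    p=optics.camera_params(n);K=p["mtx"];T=p["extrinsics"]
    r=T[:3,:3]@np.linalg.solve(K,[uv[0],uv[1],1]);o=T[:3,3]
    return o+r*(z-o[2])/r[2]
def circ(P):
    A=np.c_[2*P[:,:2],np.ones(len(P))];s=np.linalg.lstsq(A,(P[:,:2]**2).sum(1),rcond=None)[0]
    return s[:2],np.sqrt(s[2]+s[0]**2+s[1]**2)
E
python3 - <<'E'
from h import *
seeds={"top":dict(bl=(140,207),bm=(202,235),bs=(380,241),rm=(208,271),rl=(97,236),jar=(196,174),cup=(306,145),cand=(291,221))}
for n in ["top","scene"]:
    f=np.load(f"pics/{n}0.npz");d=f["d"];W=cloud(n,d);ok=d>0
    print(n,"table z",np.median(W[...,2][ok]),(~ok).sum())
    z=W[...,2]
    for zt,zn in [(0.2,'L'),(0.17,'M'),(0.14,'S'),(0.09,'cand'),(0.075,'jar'),(0.07,'cup')]:
        m=(ok&(abs(z-zt)<0.006)&(W[...,0]>.3)&(W[...,0]<.95)).astype(np.uint8)
        k,l,s,c=cv2.connectedComponentsWithStats(m)
        for i in range(1,k):
            if s[i,4]>25:
                P=W[l==i]; print(zn,s[i],c[i].round(1),ray(n,c[i],zt).round(4),P.mean(0).round(4))
    hsv=cv2.cvtColor(f["im"],cv2.COLOR_RGB2HSV)
    # coasters: rim height band
    m=(ok&(z>0.010)&(z<0.018)&(W[...,0]>.3)).astype(np.uint8)
    k,l,s,c=cv2.connectedComponentsWithStats(m)
    for i in range(1,k):
        if s[i,4]>60:
            P=W[l==i];print("rimband",s[i],circ(P))
    my=cv2.inRange(hsv,(22,60,90),(35,255,255))
    k,l,s,c=cv2.connectedComponentsWithStats(my)
    for i in range(1,k):
        if 150<s[i,4]<4000:
            cs=cv2.findContours((l==i).astype(np.uint8),0,1)[0][0][:,0]
            P=np.array([ray(n,q,0.014) for q in cs]);print("yel",s[i],[a for a in circ(P)])
    print(n,"tray wall")
    m=(ok&(z>0.016)&(z<0.026)&(W[...,0]>.3)).astype(np.uint8)
    k,l,s,c=cv2.connectedComponentsWithStats(m)
    i=1+s[1:,4].argmax();print(s[i],cv2.minAreaRect(W[l==i][:,:2].astype(np.float32)*1000))
E
```

```text
top table z 2.897780797250782e-05 919
L [113 191  15  14 165] [119.7 197.7] [0.5218 0.3562 0.2   ] [0.5217 0.356  0.2004]
L [ 60 224  16  14 176] [ 67.3 230.4] [0.4564 0.4605 0.2   ] [0.4564 0.4604 0.2002]
M [124 196   9  12  33] [129.5 202.6] [0.5168 0.3473 0.17  ] [0.5168 0.3473 0.1699]
M [186 223  14  13 134] [192.3 229.3] [0.4563 0.212  0.17  ] [0.4562 0.2119 0.1703]
M [ 75 226   8  13  36] [ 79.8 232.7] [0.4546 0.4504 0.17  ] [0.4546 0.4506 0.1696]
M [193 265  14  13 139] [199.6 271.1] [0.3688 0.1955 0.17  ] [0.3688 0.1954 0.1702]
S [124 195  18  18 111] [134.6 204.6] [0.5178 0.3479 0.14  ] [0.518  0.3483 0.139 ]
S [ 76 225  18  18 118] [ 86.2 233.9] [0.455  0.4519 0.14  ] [0.4551 0.4521 0.1395]
S [383 233  12  11 108] [388.4 238.1] [ 0.4308 -0.2074  0.14  ] [ 0.4308 -0.2074  0.14  ]
cand [  0  57 110  59 363] [65.8 98.1] [0.7987 0.5479 0.09  ] [0.7988 0.5476 0.09  ]
cand [141 196  12  25  50] [148.4 210.5] [0.5125 0.3342 0.09  ] [0.5127 0.3343 0.0895]
cand [287 211  10   6  26] [291.4 214.3] [ 4.954e-01 -3.000e-04  9.000e-02] [ 4.947e-01 -2.000e-04  9.450e-02]
cand [ 92 224  16
[... 5838 characters left out ...]
4  14  89] (array([ 0.7830178 , -0.49487969]), np.float64(0.020662308268308515))
rimband [445 240  27  15  70] (array([0.45583728, 0.46209803]), np.float64(0.030460058286941337))
rimband [395 247  27  16  72] (array([0.52250857, 0.35774459]), np.float64(0.029913522168624477))
rimband [326 254  43  34 291] (array([0.61971632, 0.24226342]), np.float64(0.04230596385505551))
yel [150 201  27  20 374] [array([ 0.62292317, -0.20967547]), np.float64(0.028974475146648023)]
yel [353 260  15  25 224] [array([0.62007323, 0.26523057]), np.float64(0.020567214519718432)]
scene tray wall
[171 171 144 124 850] ((585.66552734375, -6.270576477050781), (200.8605194091797, 322.4127502441406), 83.99329376220703)
```

```bash
python3 -m handwheel '[{"roll":0.1015},{"roll":0.1015},{"roll":0.1015},{"roll":0.1013},{"tz":-20},{"tx":0}]' 85 40
python3 -m handwheel '[{"tx":10,"ty":-20},{"tx":15,"ty":-30},{"tx":15,"ty":-30},{"tx":15,"ty":-30},{"tx":15,"ty":-30},{"tx":15,"ty":-30},{"tx":15,"ty":-30},{"tx":15,"ty":-30},{"tx":15,"ty":-30},{"tx":15,"ty":-30},{"tx":15,"ty":-30},{"tx":10,"ty":-20}]'
```

```text
$[0]: bad value
$[0]: bad value
```

```bash
python3 -m handwheel '[{"tx":0,"ty":0,"tz":0,"roll":0.1}]' 85 40; python3 -m handwheel '[{"roll":0.1}]' 85 40;python3 -m handwheel '[{"roll":0.1015}]'; python3 -m handwheel --help
```

```text
t: 0.18
tool_pos: [0.2466, -0.5738, 0.2304]
tool_rot: [-3.104, -0.476, 0.0]
contact_force: [-0.3, -0.6, 0.6]
opening: 0.0849
grip_force: 0.0$[0]: bad value
$[0]: bad value
invalid input: not JSON, or not a number
```

```bash
python3 -m handwheel '[{"tx":0,"ty":0,"tz":0,"roll":0.102},{"tx":0,"ty":0,"tz":0,"roll":0.102},{"tx":0,"ty":0,"tz":0,"roll":0.102},{"tx":0,"ty":0,"tz":-20,"roll":0},{"tx":0,"ty":0,"tz":0,"roll":0},{"tx":0,"ty":0,"tz":0,"roll":0}]'
python3 -m handwheel '[{"tx":10,"ty":-20,"tz":0,"roll":0},{"tx":15,"ty":-30,"tz":0,"roll":0},{"tx":15,"ty":-30,"tz":0,"roll":0},{"tx":15,"ty":-30,"tz":0,"roll":0},{"tx":15,"ty":-30,"tz":0,"roll":0},{"tx":15,"ty":-30,"tz":0,"roll":0},{"tx":15,"ty":-30,"tz":0,"roll":0},{"tx":15,"ty":-30,"tz":0,"roll":0},{"tx":15,"ty":-30,"tz":0,"roll":0},{"tx":15,"ty":-30,"tz":0,"roll":0},{"tx":10,"ty":-20,"tz":0,"roll":0},{"tx":0,"ty":0,"tz":0,"roll":0}]'
```

```text
t: 0.68
tool_pos: [0.2469, -0.5748, 0.2523]
tool_rot: [3.139, 0.0, 0.001]
contact_force: [0.7, 0.6, -0.3]
opening: 0.0855
grip_force: 0.0
t: 1.68
tool_pos: [0.4028, -0.2609, 0.2502]
tool_rot: [-3.14, -0.008, 0.0]
contact_force: [0.6, -0.6, 0.1]
opening: 0.0853
grip_force: 0.0
```

```bash
python3 -m handwheel '[{"tx":10,"ty":-20,"tz":0,"roll":0},{"tx":14,"ty":-30,"tz":0,"roll":0},{"tx":14,"ty":-30,"tz":0,"roll":0},{"tx":14,"ty":-30,"tz":0,"roll":0},{"tx":14,"ty":-30,"tz":0,"roll":0},{"tx":14,"ty":-30,"tz":0,"roll":0},{"tx":14,"ty":-30,"tz":0,"roll":0},{"tx":14,"ty":-30,"tz":0,"roll":0},{"tx":14,"ty":-30,"tz":0,"roll":0},{"tx":14,"ty":-30,"tz":0,"roll":0},{"tx":14,"ty":-30,"tz":0,"roll":0},{"tx":14,"ty":-30,"tz":0,"roll":0}]'
python3 -m handwheel '[{"tx":14,"ty":-30,"tz":0,"roll":0},{"tx":14,"ty":-30,"tz":0,"roll":0},{"tx":14,"ty":-30,"tz":0,"roll":0},{"tx":10,"ty":-30,"tz":0,"roll":0},{"tx":6,"ty":-25,"tz":0,"roll":0},{"tx":0,"ty":0,"tz":0,"roll":0},{"tx":0,"ty":0,"tz":0,"roll":0},{"tx":0,"ty":0,"tz":0,"roll":0}]'
python3 - <<'E'
from h import *
from station import ctrl
o=ctrl.get_obs();print(o["tool_pos"],o["tool_rot"])
im,d=optics.get_image("wrist");np.savez("pics/w1.npz",im=im,d=d);cv2.imwrite("pics/w1.png",im[:,:,::-1]);print(optics.camera_params("wrist"))
E
```

```text
t: 2.68
tool_pos: [0.5663, 0.0865, 0.2502]
tool_rot: [3.141, -0.001, -0.001]
contact_force: [-0.1, -0.2, -0.5]
opening: 0.0852
grip_force: 0.0
t: 3.35
tool_pos: [0.6238, 0.2297, 0.2503]
tool_rot: [3.141, -0.001, -0.002]
contact_force: [0.0, -0.8, -0.7]
opening: 0.085
grip_force: 0.0
[0.62377982 0.22965618 0.25030649] [ 3.14059870e+00 -9.41256189e-04 -2.01743271e-03]
{'mtx': array([[325.1922621 ,   0.        , 274.08843767],
       [  0.        , 325.1922621 , 213.6340969 ],
       [  0.        ,   0.        ,   1.        ]]), 'tool_from_camera': array([[-7.10894651e-04, -9.60367280e-01, -2.78736761e-01,
         7.15976350e-02],
       [ 9.99999184e-01, -9.78530409e-04,  8.21041746e-04,
        -2.20097267e-04],
       [-1.06125403e-03, -2.78735950e-01,  9.60367192e-01,
        -1.41934127e-01],
       [ 0.00000000e+00,  0.00000000e+00,  0.00000000e+00,
         1.00000000e+00]])}
```

View pics/w1.png

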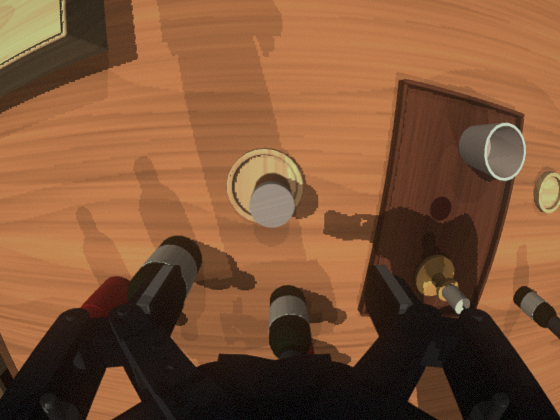

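The wrist view shows the jar's grey lid at about (272,204) inside the large coaster, whose centre is near (265,187). I'll cast rays onto the known heights.

```bash
cat >> h.py <<'E'
from scipy.spatial.transform import Rotation as R
def wray(uv,z,tp,tr):
    p=optics.camera_params("wrist");K=p["mtx"];T=p["tool_from_camera"];uv=np.atleast_2d(np.float64(uv))
    a=(uv-K[:2,2])/K[0,0];t=np.linalg.norm(a,axis=1,keepdims=True)
    r=np.c_[a/t*np.sin(t),np.cos(t)]@(R.from_rotvec(tr).as_matrix()@T[:3,:3]).T
    o=tp+R.from_rotvec(tr).as_matrix()@T[:3,3]
    return o+r*((z-o[2])/r[:,2])[:,None]
E
python3 - <<'E'
from h import *
f=np.load("pics/w1.npz");hsv=cv2.cvtColor(f["im"],cv2.COLOR_RGB2HSV)
tp=np.array([0.62378,0.22966,0.25031]);tr=np.array([3.1406,-.00094,-.00202])
print(hsv[204,272],hsv[187,236],hsv[170,265],f["d"][204,272])
def fit(m,seed,z):
    k,l=cv2.connectedComponents(m);m=(l==l[seed[1],seed[0]]).astype(np.uint8)
    c=max(cv2.findContours(m,0,1)[0],key=len)
    P=wray(cv2.convexHull(c)[:,0],z,tp,tr);print(m.sum(),circ(P))
h=hsv[204,272].astype(int)
m=((hsv[...,1]<60)&(hsv[...,2]>110)).astype(np.uint8);fit(m,(272,204),.081)
m=cv2.inRange(hsv,(19,50,80),(35,255,255));fit(m,(265,170),.014) if m[170,265] else print("no")
E
```

```text
[ 13  44 155] [ 16 117 199] [ 15 122 194] 0.3217417
1517 (array([0.61356099, 0.23205463]), np.float64(0.022070597529433623))
no
```

```bash
python3 -m handwheel '[{"tx":-10,"ty":-3,"tz":0,"roll":0},{"tx":0,"ty":0,"tz":25,"roll":0},{"tx":0,"ty":0,"tz":25,"roll":0},{"tx":0,"ty":0,"tz":25,"roll":0},{"tx":0,"ty":0,"tz":25,"roll":0},{"tx":0,"ty":0,"tz":25,"roll":0},{"tx":0,"ty":0,"tz":25,"roll":0},{"tx":0,"ty":0,"tz":25,"roll":0},{"tx":0,"ty":0,"tz":25,"roll":0},{"tx":0,"ty":0,"tz":19,"roll":0},{"tx":0,"ty":0,"tz":0,"roll":0},{"tx":0,"ty":0,"tz":0,"roll":0}]'
python3 -m handwheel '[{"tx":0,"ty":0,"tz":0,"roll":0},{"tx":0,"ty":0,"tz":0,"roll":0},{"tx":0,"ty":0,"tz":0,"roll":0},{"tx":0,"ty":0,"tz":0,"roll":0},{"tx":0,"ty":0,"tz":0,"roll":0},{"tx":0,"ty":0,"tz":0,"roll":0},{"tx":0,"ty":0,"tz":0,"roll":0},{"tx":0,"ty":0,"tz":0,"roll":0},{"tx":0,"ty":0,"tz":0,"roll":0},{"tx":0,"ty":0,"tz":0,"roll":0},{"tx":0,"ty":0,"tz":0,"roll":0},{"tx":0,"ty":0,"tz":0,"roll":0}]' 35 40
```

```text
t: 4.4
tool_pos: [0.6125, 0.2328, 0.0314]
tool_rot: [3.141, -0.002, -0.004]
contact_force: [0.8, -0.1, 0.6]
opening: 0.0852
grip_force: 0.0
t: 5.4
tool_pos: [0.6153, 0.2339, 0.0346]
tool_rot: [-3.141, 0.0, -0.005]
contact_force: [-1.0, -1.3, 6.6]
opening: 0.0429
grip_force: 41.3
```

```bash
python3 -m handwheel '[{"tx":0,"ty":0,"tz":-10,"roll":0},{"tx":0,"ty":0,"tz":-20,"roll":0},{"tx":0,"ty":0,"tz":-25,"roll":0},{"tx":0,"ty":0,"tz":-25,"roll":0},{"tx":0,"ty":0,"tz":0,"roll":0},{"tx":0,"ty":0,"tz":0,"roll":0}]'
python3 -m handwheel '[{"tx":-2,"ty":11,"tz":0,"roll":0},{"tx":-3,"ty":20,"tz":0,"roll":0},{"tx":-3,"ty":25,"tz":0,"roll":0},{"tx":-3,"ty":25,"tz":0,"roll":0},{"tx":-3,"ty":25,"tz":0,"roll":0},{"tx":-3,"ty":25,"tz":0,"roll":0},{"tx":-3,"ty":25,"tz":0,"roll":0},{"tx":-3,"ty":25,"tz":0,"roll":0},{"tx":-2,"ty":15,"tz":0,"roll":0},{"tx":0,"ty":5,"tz":0,"roll":0},{"tx":0,"ty":0,"tz":0,"roll":0},{"tx":0,"ty":0,"tz":0,"roll":0}]'
```

```text
t: 5.9
tool_pos: [0.6151, 0.2341, 0.1146]
tool_rot: [-3.14, 0.0, -0.006]
contact_force: [0.0, 0.1, -1.2]
opening: 0.0432
grip_force: 40.9
t: 6.9
tool_pos: [0.588, 0.0329, 0.111]
tool_rot: [-3.141, 0.001, 0.004]
contact_force: [0.4, 0.9, -1.0]
opening: 0.0428
grip_force: 41.0
```

```bash
python3 -m handwheel '[{"tx":0,"ty":0,"tz":15,"roll":0},{"tx":0,"ty":0,"tz":20,"roll":0},{"tx":0,"ty":0,"tz":20,"roll":0},{"tx":0,"ty":0,"tz":12,"roll":0},{"tx":0,"ty":0,"tz":4,"roll":0},{"tx":0,"ty":0,"tz":0,"roll":0},{"tx":0,"ty":0,"tz":0,"roll":0}]'
python3 -m handwheel '[{"tx":0,"ty":0,"tz":2,"roll":0},{"tx":0,"ty":0,"tz":1,"roll":0},{"tx":0,"ty":0,"tz":1,"roll":0},{"tx":0,"ty":0,"tz":0,"roll":0},{"tx":0,"ty":0,"tz":0,"roll":0}]'
```

```text
t: 7.48
tool_pos: [0.5893, 0.0331, 0.0418]
tool_rot: [-3.142, -0.001, -0.001]
contact_force: [0.3, -1.1, 0.1]
opening: 0.0429
grip_force: 41.0
t: 7.9
tool_pos: [0.589, 0.0326, 0.0376]
tool_rot: [3.142, -0.001, 0.001]
contact_force: [0.1, 1.0, -1.6]
opening: 0.0431
grip_force: 41.0
```

```bash
python3 -m handwheel '[{"tx":0,"ty":0,"tz":1,"roll":0},{"tx":0,"ty":0,"tz":1,"roll":0},{"tx":0,"ty":0,"tz":0,"roll":0},{"tx":0,"ty":0,"tz":0,"roll":0}]'
python3 -m handwheel '[{"tx":0,"ty":0,"tz":1,"roll":0},{"tx":0,"ty":0,"tz":0,"roll":0},{"tx":0,"ty":0,"tz":0,"roll":0}]'
python3 -m handwheel '[{"tx":0,"ty":0,"tz":1,"roll":0},{"tx":0,"ty":0,"tz":0,"roll":0},{"tx":0,"ty":0,"tz":0,"roll":0}]'
```

```text
t: 8.23
tool_pos: [0.5887, 0.0327, 0.0352]
tool_rot: [-3.142, 0.0, 0.001]
contact_force: [-0.7, 0.0, -2.4]
opening: 0.0431
grip_force: 41.0
t: 8.48
tool_pos: [0.5891, 0.0327, 0.0347]
tool_rot: [3.142, -0.0, 0.001]
contact_force: [0.1, 0.3, 1.9]
opening: 0.0429
grip_force: 41.1
t: 8.73
tool_pos: [0.5892, 0.0327, 0.0346]
tool_rot: [3.141, -0.0, 0.0]
contact_force: [-3.2, -0.0, 7.4]
opening: 0.043
grip_force: 41.7
```

```bash
python3 -m handwheel '[{"tx":0,"ty":0,"tz":-0.5,"roll":0},{"tx":0,"ty":0,"tz":0,"roll":0},{"tx":0,"ty":0,"tz":0,"roll":0},{"tx":0,"ty":0,"tz":0,"roll":0},{"tx":0,"ty":0,"tz":0,"roll":0},{"tx":0,"ty":0,"tz":0,"roll":0},{"tx":0,"ty":0,"tz":0,"roll":0}]' 68
python3 -m handwheel '[{"tx":0,"ty":0,"tz":-10,"roll":0},{"tx":0,"ty":0,"tz":-20,"roll":0},{"tx":0,"ty":0,"tz":-30,"roll":0},{"tx":0,"ty":0,"tz":-30,"roll":0},{"tx":0,"ty":0,"tz":-30,"roll":0},{"tx":0,"ty":0,"tz":-30,"roll":0},{"tx":0,"ty":0,"tz":-35,"roll":0},{"tx":0,"ty":0,"tz":-35,"roll":0},{"tx":0,"ty":0,"tz":-10,"roll":0}]'
python3 -m handwheel '[{"tx":-4,"ty":-20,"tz":0,"roll":0},{"tx":-7,"ty":-30,"tz":0,"roll":0},{"tx":-7,"ty":-34,"tz":0,"roll":0},{"tx":-7,"ty":-34,"tz":0,"roll":0},{"tx":-7,"ty":-34,"tz":0,"roll":0},{"tx":-7,"ty":-34,"tz":0,"roll":0},{"tx":-7,"ty":-34,"tz":0,"roll":0},{"tx":-7,"ty":-34,"tz":0,"roll":0},{"tx":-7,"ty":-34,"tz":0,"roll":0},{"tx":-6,"ty":-36,"tz":0,"roll":0},{"tx":0,"ty":0,"tz":0,"roll":0},{"tx":0,"ty":0,"tz":0,"roll":0}]'
python3 - <<'E'
from h import *
from station import ctrl
o=ctrl.get_obs();print(o["tool_pos"],o["tool_rot"])
im,d=optics.get_image("scene");np.savez("pics/s2.npz",im=im,d=d);cv2.imwrite("pics/s2.png",im[:,:,::-1])
im,d=optics.get_image("wrist");np.savez("pics/w2.npz",im=im,d=d)
cv2.imwrite("pics/w2.png",im[:,:,::-1])
E
```

```text
t: 9.32
tool_pos: [0.5888, 0.0327, 0.0336]
tool_rot: [-3.142, 0.0, 0.0]
contact_force: [-0.9, -1.1, -0.1]
opening: 0.068
grip_force: 0.0
t: 10.07
tool_pos: [0.5913, 0.0326, 0.2722]
tool_rot: [3.141, -0.0, 0.018]
contact_force: [0.3, 0.2, 1.4]
opening: 0.0677
grip_force: 0.0
t: 11.07
tool_pos: [0.522, 0.3583, 0.2636]
tool_rot: [3.141, 0.005, -0.001]
contact_force: [0.6, -0.5, -0.7]
opening: 0.0682
grip_force: 0.0
[0.52198882 0.35831441 0.2635742 ] [ 3.14113112e+00  4.78444990e-03 -6.82623464e-04]
```

View pics/s2.png

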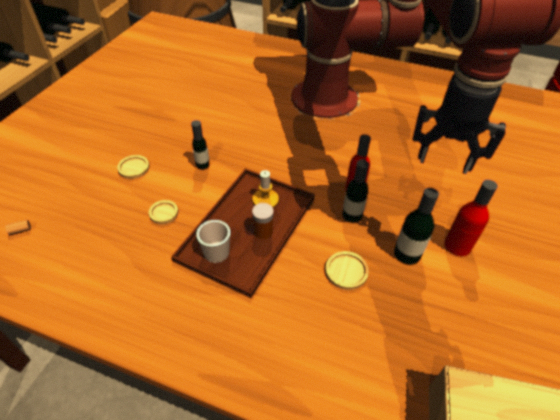

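View pics/w2.png

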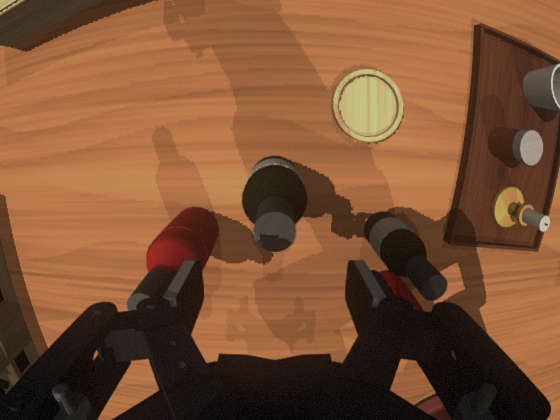

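The jar stands upright in the middle of the tray, at (263,220) in the scene view, clear of the candlestick and cup. In the wrist view the large bottle's capsule is at (275,232) and the empty large coaster at (368,105).

Run:
```python
from h import *
f=np.load("pics/w2.npz");hsv=cv2.cvtColor(f["im"],cv2.COLOR_RGB2HSV)
tp=np.array([0.52199,0.35831,0.26357]);tr=np.array([3.14113,.00478,-.00068])
print(hsv[232,275],hsv[210,275],f["d"][232,275],hsv[105,368],hsv[60,368])
print("capsule by eye",wray((275,232),.2,tp,tr))
d=f["d"]
g=cv2.medianBlur(f["im"],3);g=cv2.cvtColor(g,cv2.COLOR_RGB2GRAY)
m=((d>d[232,275]-.004)&(d<d[232,275]+.012)).astype(np.uint8)
k,l,s,c=cv2.connectedComponentsWithStats(m);i=l[232,275];print(s[i],c[i],wray(c[i],.2,tp,tr))
m=cv2.inRange(hsv,(17,50,80),(35,255,255));k,l,s,c=cv2.connectedComponentsWithStats(m);i=l[105,368];print(s[i],c[i])
cc=max(cv2.findContours((l==i).astype(np.uint8),0,1)[0],key=len)
print(circ(wray(cv2.convexHull(cc)[:,0],.014,tp,tr)))
# jar in scene
f=np.load("pics/s2.npz");W=cloud("scene",f["d"]);m=(abs(W[...,2]-.0815)<.006)&(abs(W[...,0]-.59)<.06)&(abs(W[...,1]-.03)<.05);print(m.sum(),W[m].mean(0))
```

```text
[15 49 73] [ 19 103  47] 0.21819748 [ 22 103 195] [ 12 149 174]
capsule by eye [[0.52110768 0.35772004 0.2       ]]
[ 254  205   43   47 1541] [274.69759896 228.90979883] [[0.52329598 0.35792895 0.2       ]]
[ 332   69   72   74 3891] [368.3307633 105.0228733]
(array([0.61765082, 0.24319884]), np.float64(0.045729735450836556))
271 [0.58930417 0.0341982  0.07971032]
```

```bash
python3 -m handwheel '[{"tx":0,"ty":0,"tz":20,"roll":0},{"tx":0,"ty":0,"tz":25,"roll":0},{"tx":0,"ty":0,"tz":25,"roll":0},{"tx":0,"ty":0,"tz":20,"roll":0},{"tx":0,"ty":0,"tz":15,"roll":0},{"tx":0,"ty":0,"tz":3,"roll":0},{"tx":0,"ty":0,"tz":0,"roll":0},{"tx":0,"ty":0,"tz":0,"roll":0}]'
python3 -m handwheel '[{"tx":0,"ty":0,"tz":0,"roll":0},{"tx":0,"ty":0,"tz":0,"roll":0},{"tx":0,"ty":0,"tz":0,"roll":0},{"tx":0,"ty":0,"tz":0,"roll":0},{"tx":0,"ty":0,"tz":0,"roll":0},{"tx":0,"ty":0,"tz":0,"roll":0},{"tx":0,"ty":0,"tz":0,"roll":0},{"tx":0,"ty":0,"tz":0,"roll":0},{"tx":0,"ty":0,"tz":0,"roll":0},{"tx":0,"ty":0,"tz":0,"roll":0},{"tx":0,"ty":0,"tz":0,"roll":0},{"tx":0,"ty":0,"tz":0,"roll":0}]' 15 60
```

```text
t: 11.83
tool_pos: [0.5238, 0.3566, 0.1572]
tool_rot: [-3.141, 0.002, -0.003]
contact_force: [0.1, 0.6, 0.6]
opening: 0.0683
grip_force: 0.0
t: 12.83
tool_pos: [0.5238, 0.3572, 0.1574]
tool_rot: [-3.14, 0.0, -0.004]
contact_force: [0.4, 0.1, 5.8]
opening: 0.027
grip_force: 60.3
```

```bash
python3 -m handwheel '[{"tx":0,"ty":0,"tz":-5,"roll":0},{"tx":0,"ty":0,"tz":-10,"roll":0},{"tx":0,"ty":0,"tz":-15,"roll":0},{"tx":0,"ty":0,"tz":-15,"roll":0},{"tx":0,"ty":0,"tz":-10,"roll":0},{"tx":0,"ty":0,"tz":0,"roll":0},{"tx":0,"ty":0,"tz":0,"roll":0}]'
python3 -m handwheel '[{"tx":5,"ty":6,"tz":0,"roll":0},{"tx":10,"ty":12,"tz":0,"roll":0},{"tx":13,"ty":15,"tz":0,"roll":0},{"tx":13,"ty":15,"tz":0,"roll":0},{"tx":13,"ty":15,"tz":0,"roll":0},{"tx":13,"ty":15,"tz":0,"roll":0},{"tx":12,"ty":15,"tz":0,"roll":0},{"tx":10,"ty":12,"tz":0,"roll":0},{"tx":5,"ty":7.5,"tz":0,"roll":0},{"tx":2,"ty":3,"tz":0,"roll":0},{"tx":0,"ty":0,"tz":0,"roll":0},{"tx":0,"ty":0,"tz":0,"roll":0}]'
python3 -m handwheel '[{"tx":0,"ty":0,"tz":0,"roll":0},{"tx":0,"ty":0,"tz":0,"roll":0}]'
python3 - <<'E'
from h import *
im,d=optics.get_image("scene");cv2.imwrite("pics/s3.png",cv2.resize(im[120:320,240:520,::-1],None,fx=2.5,fy=2.5))
E
```

```text
t: 13.42
tool_pos: [0.5236, 0.3571, 0.2126]
tool_rot: [-3.14, 0.0, -0.004]
contact_force: [-0.1, 0.4, -5.9]
opening: 0.027
grip_force: 59.5
t: 14.42
tool_pos: [0.6185, 0.2415, 0.2105]
tool_rot: [-3.141, 0.0, 0.001]
contact_force: [0.0, -0.0, -6.0]
opening: 0.027
grip_force: 59.6
t: 14.58
tool_pos: [0.6184, 0.242, 0.2108]
tool_rot: [-3.141, -0.002, 0.0]
contact_force: [1.1, -0.3, -4.3]
opening: 0.0269
grip_force: 59.6
```

View pics/s3.png

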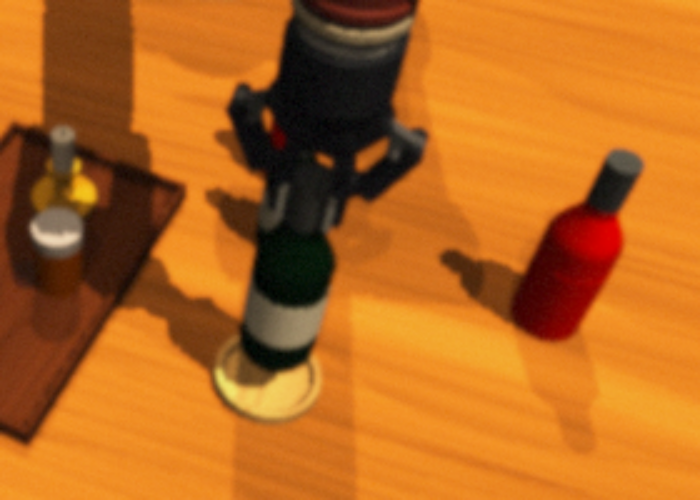

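The large bottle hangs upright above the large coaster (267,380 in the crop). I'll lower it.

```bash
python3 -m handwheel '[{"tx":0,"ty":0,"tz":10,"roll":0},{"tx":0,"ty":0,"tz":15,"roll":0},{"tx":0,"ty":0,"tz":10,"roll":0},{"tx":0,"ty":0,"tz":5,"roll":0},{"tx":0,"ty":0,"tz":3,"roll":0},{"tx":0,"ty":0,"tz":0,"roll":0},{"tx":0,"ty":0,"tz":0,"roll":0}]'
python3 -m handwheel '[{"tx":0,"ty":0,"tz":1,"roll":0},{"tx":0,"ty":0,"tz":1,"roll":0},{"tx":0,"ty":0,"tz":1,"roll":0},{"tx":0,"ty":0,"tz":0,"roll":0},{"tx":0,"ty":0,"tz":0,"roll":0}]'
python3 -m handwheel '[{"tx":0,"ty":0,"tz":1,"roll":0},{"tx":0,"ty":0,"tz":0,"roll":0},{"tx":0,"ty":0,"tz":0,"roll":0}]'
```

```text
t: 15.22
tool_pos: [0.6189, 0.2412, 0.1677]
tool_rot: [3.142, -0.0, -0.0]
contact_force: [0.9, -0.2, -5.3]
opening: 0.0269
grip_force: 59.6
t: 15.63
tool_pos: [0.6189, 0.2412, 0.1649]
tool_rot: [-3.142, 0.0, -0.0]
contact_force: [0.1, -0.0, -4.2]
opening: 0.0267
grip_force: 59.6
t: 15.88
tool_pos: [0.6188, 0.2412, 0.1637]
tool_rot: [3.142, -0.0, -0.0]
contact_force: [-0.4, 1.2, -5.6]
opening: 0.027
grip_force: 59.6
```

```bash
python3 -m handwheel '[{"tx":0,"ty":0,"tz":1,"roll":0},{"tx":0,"ty":0,"tz":0,"roll":0},{"tx":0,"ty":0,"tz":0,"roll":0}]'
python3 -m handwheel '[{"tx":0,"ty":0,"tz":0.5,"roll":0},{"tx":0,"ty":0,"tz":0,"roll":0},{"tx":0,"ty":0,"tz":0,"roll":0}]'
```

```text
t: 16.13
tool_pos: [0.6191, 0.2413, 0.1635]
tool_rot: [-3.141, 0.0, -0.001]
contact_force: [-1.9, -0.4, -1.5]
opening: 0.0269
grip_force: 60.0
t: 16.38
tool_pos: [0.6193, 0.2413, 0.1635]
tool_rot: [-3.141, 0.0, -0.002]
contact_force: [-1.9, -0.3, 2.5]
opening: 0.0268
grip_force: 60.4
```

```bash
python3 -m handwheel '[{"tx":0,"ty":0,"tz":0,"roll":0},{"tx":0,"ty":0,"tz":0,"roll":0},{"tx":0,"ty":0,"tz":0,"roll":0},{"tx":0,"ty":0,"tz":0,"roll":0},{"tx":0,"ty":0,"tz":0,"roll":0},{"tx":0,"ty":0,"tz":0,"roll":0},{"tx":0,"ty":0,"tz":0,"roll":0},{"tx":0,"ty":0,"tz":0,"roll":0}]' 65
python3 -m handwheel '[{"tx":0,"ty":0,"tz":-10,"roll":0},{"tx":0,"ty":0,"tz":-20,"roll":0},{"tx":0,"ty":0,"tz":-30,"roll":0},{"tx":0,"ty":0,"tz":-30,"roll":0},{"tx":0,"ty":0,"tz":-10,"roll":0},{"tx":0,"ty":0,"tz":0,"roll":0}]'
python3 -m handwheel '[{"tx":-12,"ty":2,"tz":0,"roll":0},{"tx":-30,"ty":6,"tz":0,"roll":0},{"tx":-30,"ty":6,"tz":0,"roll":0},{"tx":-30,"ty":5,"tz":0,"roll":0},{"tx":-30,"ty":5,"tz":0,"roll":0},{"tx":-20,"ty":4,"tz":0,"roll":0},{"tx":-10,"ty":1,"tz":0,"roll":0},{"tx":0,"ty":0,"tz":0,"roll":0},{"tx":0,"ty":0,"tz":0,"roll":0},{"tx":0,"ty":0,"tz":0,"roll":0}]'
python3 - <<'E'
from h import *
from station import ctrl
o=ctrl.get_obs();tp,tr=o["tool_pos"],o["tool_rot"];print(tp,tr)
im,d=optics.get_image("wrist");cv2.imwrite("pics/w4.png",im[:,:,::-1])
R0=R.from_rotvec(tr).as_matrix();p=optics.camera_params("wrist");K,T=p["mtx"],p["tool_from_camera"]
q=T[:3,:3].T@(R0.T@(np.array([.457,.212,.17])-tp)-T[:3,3]);th=np.arctan2(np.hypot(*q[:2]),q[2]);uv=K[:2,2]+K[0,0]*th*q[:2]/np.hypot(*q[:2])
d0=np.median(d[int(uv[1])-3:int(uv[1])+4,int(uv[0])-3:int(uv[0])+4]);m=(abs(d-d0)<.008).astype(np.uint8)
k,l,s,c=cv2.connectedComponentsWithStats(m);i=l[int(uv[1]),int(uv[0])];print(uv,d0,q[2],s[i],c[i],wray(c[i],.17,tp,tr))
E
```

```text
t: 17.05
tool_pos: [0.6189, 0.2412, 0.1623]
tool_rot: [-3.142, 0.0, -0.0]
contact_force: [-0.3, 0.3, -0.8]
opening: 0.065
grip_force: 0.0
t: 17.55
tool_pos: [0.6209, 0.2418, 0.2681]
tool_rot: [-3.139, 0.0, -0.013]
contact_force: [0.1, 1.2, 0.4]
opening: 0.0651
grip_force: 0.0
t: 18.38
tool_pos: [0.4576, 0.2123, 0.2619]
tool_rot: [3.141, -0.001, -0.0]
contact_force: [0.5, -1.0, -0.1]
opening: 0.065
grip_force: 0.0
[0.4576181  0.21228532 0.26191188] [ 3.14146448e+00 -6.73121458e-04 -2.81883062e-04]
[274.48165387 219.15625598] 0.24504659 0.2447025888032866 [ 258  200   36   38 1043] [275.41802493 218.40076702] [[0.45759359 0.21129534 0.17      ]]
```

View pics/w4.png

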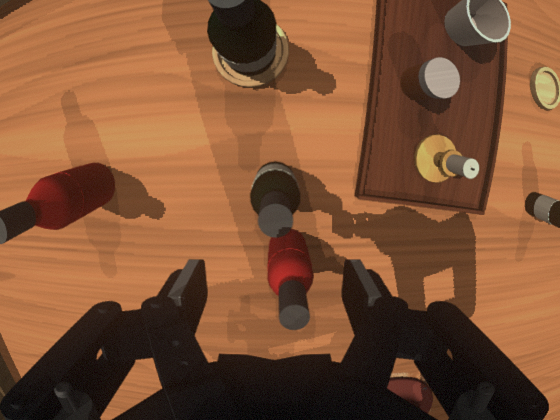

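The wrist view shows the medium bottle's capsule at (275,218), directly below the tool at (0.4575, 0.212). The large bottle stands upright in its coaster at (248,45).

```bash
python3 -m handwheel '[{"tx":0,"ty":0,"tz":20,"roll":0},{"tx":0,"ty":0,"tz":25,"roll":0},{"tx":0,"ty":0,"tz":25,"roll":0},{"tx":0,"ty":0,"tz":25,"roll":0},{"tx":0,"ty":0,"tz":20,"roll":0},{"tx":0,"ty":0,"tz":14,"roll":0},{"tx":0,"ty":0,"tz":4,"roll":0},{"tx":0,"ty":0,"tz":0,"roll":0},{"tx":0,"ty":0,"tz":0,"roll":0}]'
python3 -m handwheel '[{"tx":0,"ty":0,"tz":0,"roll":0},{"tx":0,"ty":0,"tz":0,"roll":0},{"tx":0,"ty":0,"tz":0,"roll":0},{"tx":0,"ty":0,"tz":0,"roll":0},{"tx":0,"ty":0,"tz":0,"roll":0},{"tx":0,"ty":0,"tz":0,"roll":0},{"tx":0,"ty":0,"tz":0,"roll":0},{"tx":0,"ty":0,"tz":0,"roll":0},{"tx":0,"ty":0,"tz":0,"roll":0},{"tx":0,"ty":0,"tz":0,"roll":0},{"tx":0,"ty":0,"tz":0,"roll":0},{"tx":0,"ty":0,"tz":0,"roll":0}]' 15 60
python3 -m handwheel '[{"tx":0,"ty":0,"tz":-5,"roll":0},{"tx":0,"ty":0,"tz":-15,"roll":0},{"tx":0,"ty":0,"tz":-20,"roll":0},{"tx":0,"ty":0,"tz":-20,"roll":0},{"tx":0,"ty":0,"tz":-20,"roll":0},{"tx":0,"ty":0,"tz":-20,"roll":0},{"tx":0,"ty":0,"tz":-20,"roll":0},{"tx":0,"ty":0,"tz":-20,"roll":0},{"tx":0,"ty":0,"tz":-10,"roll":0},{"tx":0,"ty":0,"tz":0,"roll":0},{"tx":0,"ty":0,"tz":0,"roll":0}]'
```

```text
t: 19.18
tool_pos: [0.4577, 0.2124, 0.1299]
tool_rot: [-3.141, 0.001, -0.001]
contact_force: [-0.5, 0.3, 0.9]
opening: 0.0648
grip_force: 0.0
t: 20.18
tool_pos: [0.4578, 0.2123, 0.1307]
tool_rot: [-3.141, 0.0, -0.004]
contact_force: [0.7, -0.5, 6.0]
opening: 0.0246
grip_force: 59.9
t: 21.1
tool_pos: [0.4565, 0.2122, 0.2783]
tool_rot: [3.141, -0.0, -0.002]
contact_force: [0.1, -0.5, -4.1]
opening: 0.0245
grip_force: 59.4
```

```bash
python3 -m handwheel '[{"tx":1,"ty":10,"tz":0,"roll":0},{"tx":2,"ty":20,"tz":0,"roll":0},{"tx":3,"ty":25,"tz":0,"roll":0},{"tx":3,"ty":25,"tz":0,"roll":0},{"tx":3,"ty":25,"tz":0,"roll":0},{"tx":3,"ty":25,"tz":0,"roll":0},{"tx":3,"ty":25,"tz":0,"roll":0},{"tx":3,"ty":25,"tz":0,"roll":0},{"tx":3,"ty":25,"tz":0,"roll":0},{"tx":3,"ty":25,"tz":0,"roll":0},{"tx":3,"ty":25,"tz":0,"roll":0},{"tx":3,"ty":25,"tz":0,"roll":0}]'
python3 -m handwheel '[{"tx":2,"ty":25,"tz":0,"roll":0},{"tx":2,"ty":25,"tz":0,"roll":0},{"tx":2,"ty":25,"tz":0,"roll":0},{"tx":2,"ty":25,"tz":0,"roll":0},{"tx":2,"ty":25,"tz":0,"roll":0},{"tx":2,"ty":25,"tz":0,"roll":0},{"tx":2,"ty":25,"tz":0,"roll":0},{"tx":2,"ty":25,"tz":0,"roll":0},{"tx":2,"ty":25,"tz":0,"roll":0},{"tx":2,"ty":25,"tz":0,"roll":0},{"tx":1,"ty":20,"tz":0,"roll":0},{"tx":0,"ty":15,"tz":0,"roll":0}]'
python3 -m handwheel '[{"tx":0,"ty":10,"tz":0,"roll":0},{"tx":0,"ty":0,"tz":0,"roll":0},{"tx":0,"ty":0,"tz":0,"roll":0},{"tx":0,"ty":0,"tz":0,"roll":0}]'
```

```text
t: 22.1
tool_pos: [0.4886, -0.0694, 0.2769]
tool_rot: [-3.141, 0.001, 0.006]
contact_force: [0.5, 0.4, -4.7]
opening: 0.0247
grip_force: 59.6
t: 23.1
tool_pos: [0.5093, -0.3545, 0.2765]
tool_rot: [-3.139, 0.003, 0.005]
contact_force: [0.7, -0.5, -3.8]
opening: 0.0246
grip_force: 59.7
t: 23.43
tool_pos: [0.5107, -0.3618, 0.279]
tool_rot: [-3.141, -0.001, 0.001]
contact_force: [1.0, -0.1, -3.7]
opening: 0.0243
grip_force: 59.8
```

```bash
python3 -m handwheel '[{"tx":0,"ty":7,"tz":0,"roll":0},{"tx":0,"ty":0,"tz":15,"roll":0},{"tx":0,"ty":0,"tz":20,"roll":0},{"tx":0,"ty":0,"tz":20,"roll":0},{"tx":0,"ty":0,"tz":20,"roll":0},{"tx":0,"ty":0,"tz":20,"roll":0},{"tx":0,"ty":0,"tz":15,"roll":0},{"tx":0,"ty":0,"tz":5,"roll":0},{"tx":0,"ty":0,"tz":0,"roll":0},{"tx":0,"ty":0,"tz":0,"roll":0}]'
python3 - <<'E'
from h import *
im,d=optics.get_image("scene");a=cv2.resize(im[60:210,60:260,::-1],None,fx=2,fy=2)
w,_=optics.get_image("wrist");b=cv2.resize(w[:300,80:480,::-1],None)if 0 else w[:300,80:480,::-1]
cv2.imwrite("pics/m5.png",np.hstack([a,b]))
E
```

```text
t: 24.27
tool_pos: [0.5111, -0.3698, 0.1647]
tool_rot: [3.141, 0.0, 0.001]
contact_force: [0.2, 0.1, -3.4]
opening: 0.0245
grip_force: 59.8
```

View pics/m5.png

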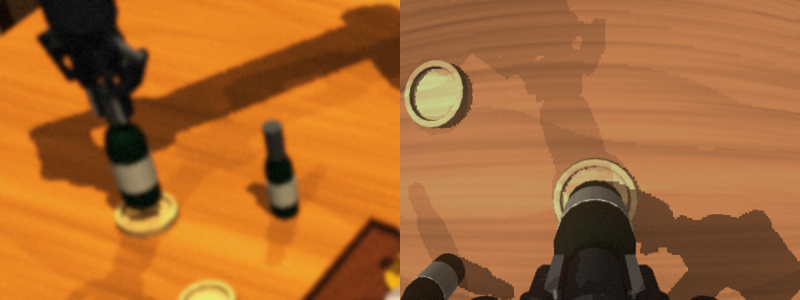

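The bottle hangs upright over the medium coaster, at (148,215) in the scene half and (595,185) in the wrist half, and looks well centred. I'll lower it.

```bash
python3 -m handwheel '[{"tx":0,"ty":0,"tz":10,"roll":0},{"tx":0,"ty":0,"tz":10,"roll":0},{"tx":0,"ty":0,"tz":4,"roll":0},{"tx":0,"ty":0,"tz":1,"roll":0},{"tx":0,"ty":0,"tz":1,"roll":0},{"tx":0,"ty":0,"tz":0,"roll":0},{"tx":0,"ty":0,"tz":0,"roll":0}]'
python3 -m handwheel '[{"tx":0,"ty":0,"tz":1,"roll":0},{"tx":0,"ty":0,"tz":1,"roll":0},{"tx":0,"ty":0,"tz":0,"roll":0},{"tx":0,"ty":0,"tz":0,"roll":0}]'
python3 -m handwheel '[{"tx":0,"ty":0,"tz":1,"roll":0},{"tx":0,"ty":0,"tz":0,"roll":0},{"tx":0,"ty":0,"tz":0,"roll":0}]'
```

```text
t: 24.95
tool_pos: [0.5109, -0.3699, 0.1386]
tool_rot: [3.141, -0.0, 0.001]
contact_force: [0.9, 0.2, -3.4]
opening: 0.0247
grip_force: 59.8
t: 25.28
tool_pos: [0.511, -0.37, 0.1368]
tool_rot: [3.141, -0.0, 0.001]
contact_force: [0.4, -0.2, -1.8]
opening: 0.0247
grip_force: 60.0
t: 25.53
tool_pos: [0.5112, -0.3702, 0.1367]
tool_rot: [3.141, -0.0, 0.002]
contact_force: [-0.6, -0.4, 4.4]
opening: 0.0244
grip_force: 60.5
```

```bash
python3 -m handwheel '[{"tx":0,"ty":0,"tz":0,"roll":0},{"tx":0,"ty":0,"tz":0,"roll":0},{"tx":0,"ty":0,"tz":0,"roll":0},{"tx":0,"ty":0,"tz":0,"roll":0},{"tx":0,"ty":0,"tz":0,"roll":0},{"tx":0,"ty":0,"tz":0,"roll":0},{"tx":0,"ty":0,"tz":0,"roll":0},{"tx":0,"ty":0,"tz":0,"roll":0}]' 65
python3 -m handwheel '[{"tx":0,"ty":0,"tz":-10,"roll":0},{"tx":0,"ty":0,"tz":-20,"roll":0},{"tx":0,"ty":0,"tz":-30,"roll":0},{"tx":0,"ty":0,"tz":-30,"roll":0},{"tx":0,"ty":0,"tz":-10,"roll":0},{"tx":0,"ty":0,"tz":0,"roll":0}]'
python3 -m handwheel '[{"tx":-8,"ty":-15,"tz":0,"roll":0},{"tx":-14,"ty":-28,"tz":0,"roll":0},{"tx":-15,"ty":-30,"tz":0,"roll":0},{"tx":-15,"ty":-30,"tz":0,"roll":0},{"tx":-14,"ty":-30,"tz":0,"roll":0},{"tx":-10,"ty":-20,"tz":0,"roll":0},{"tx":-4,"ty":-10,"tz":0,"roll":0},{"tx":0,"ty":0,"tz":0,"roll":0},{"tx":0,"ty":0,"tz":0,"roll":0},{"tx":0,"ty":0,"tz":0,"roll":0}]'
python3 - <<'E'
from h import *
from station import ctrl
o=ctrl.get_obs();tp,tr=o["tool_pos"],o["tool_rot"];print(tp,tr)
im,d=optics.get_image("wrist");cv2.imwrite("pics/w6.png",im[:,:,::-1])
R0=R.from_rotvec(tr).as_matrix();p=optics.camera_params("wrist");K,T=p["mtx"],p["tool_from_camera"]
q=T[:3,:3].T@(R0.T@(np.array([.432,-.207,.14])-tp)-T[:3,3]);th=np.arctan2(np.hypot(*q[:2]),q[2]);uv=K[:2,2]+K[0,0]*th*q[:2]/np.hypot(*q[:2])
d0=np.median(d[int(uv[1])-3:int(uv[1])+4,int(uv[0])-3:int(uv[0])+4]);m=(abs(d-d0)<.008).astype(np.uint8)
k,l,s,c=cv2.connectedComponentsWithStats(m);i=l[int(uv[1]),int(uv[0])];print(uv,d0,q[2],s[i],c[i],wray(c[i],.14,tp,tr))
hsv=cv2.cvtColor(im,cv2.COLOR_RGB2HSV)
m=cv2.inRange(hsv,(17,50,80),(35,255,255));k,l,s,c=cv2.connectedComponentsWithStats(m)
for i in range(1,k):
    if s[i,4]>600:
        cc=max(cv2.findContours((l==i).astype(np.uint8),0,1)[0],key=len)
        print(s[i],circ(wray(cv2.convexHull(cc)[:,0],.014,tp,tr)))
E
```

```text
t: 26.2
tool_pos: [0.5108, -0.3698, 0.1352]
tool_rot: [-3.142, 0.0, 0.0]
contact_force: [-0.3, -0.5, 0.2]
opening: 0.065
grip_force: 0.0
t: 26.7
tool_pos: [0.5124, -0.3713, 0.2409]
tool_rot: [3.136, -0.0, 0.01]
contact_force: [0.1, 0.6, 0.6]
opening: 0.0649
grip_force: 0.0
t: 27.53
tool_pos: [0.4311, -0.2075, 0.2349]
tool_rot: [3.141, -0.001, -0.001]
contact_force: [-0.3, 0.3, -0.4]
opening: 0.0648
grip_force: 0.0
[ 0.43106427 -0.20754409  0.23494329] [ 3.14147795e+00 -1.15638472e-03 -6.24159709e-04]
[273.38119874 216.00185992] 0.24752694 0.24717375249121729 [260 198  33  35 892] [275.91255605 215.29484305] [[ 0.43255703 -0.20892403  0.14      ]]
[ 249    0   61   50 2269] (array([ 0.61846518, -0.21366816]), np.float64(0.03350150652119325))
[ 382   88   51   67 1410] (array([ 0.50976671, -0.36988771]), np.float64(0.0393397324770025))
[ 80 114  48  51 927] (array([0.49102939, 0.00102712]), np.float64(0.0334755522349719))
```

View pics/w6.png

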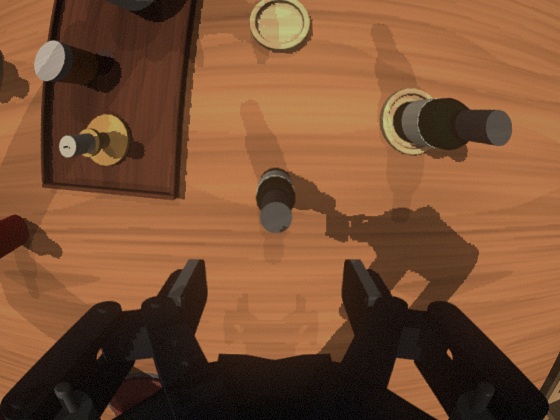

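The medium bottle stands upright in its coaster (410,122). The small bottle's capsule is at (275,217), below the tool, and the small coaster is at (280,23), roughly (0.619, -0.2125).

```bash
python3 -m handwheel '[{"tx":1,"ty":0,"tz":20,"roll":0},{"tx":0,"ty":0,"tz":25,"roll":0},{"tx":0,"ty":0,"tz":25,"roll":0},{"tx":0,"ty":0,"tz":25,"roll":0},{"tx":0,"ty":0,"tz":20,"roll":0},{"tx":0,"ty":0,"tz":17,"roll":0},{"tx":0,"ty":0,"tz":4,"roll":0},{"tx":0,"ty":0,"tz":0,"roll":0},{"tx":0,"ty":0,"tz":0,"roll":0}]'
python3 -m handwheel '[{"tx":0,"ty":0,"tz":0,"roll":0},{"tx":0,"ty":0,"tz":0,"roll":0},{"tx":0,"ty":0,"tz":0,"roll":0},{"tx":0,"ty":0,"tz":0,"roll":0},{"tx":0,"ty":0,"tz":0,"roll":0},{"tx":0,"ty":0,"tz":0,"roll":0},{"tx":0,"ty":0,"tz":0,"roll":0},{"tx":0,"ty":0,"tz":0,"roll":0},{"tx":0,"ty":0,"tz":0,"roll":0},{"tx":0,"ty":0,"tz":0,"roll":0},{"tx":0,"ty":0,"tz":0,"roll":0},{"tx":0,"ty":0,"tz":0,"roll":0}]' 15 50
python3 -m handwheel '[{"tx":0,"ty":0,"tz":-5,"roll":0},{"tx":0,"ty":0,"tz":-15,"roll":0},{"tx":0,"ty":0,"tz":-20,"roll":0},{"tx":0,"ty":0,"tz":-10,"roll":0},{"tx":0,"ty":0,"tz":0,"roll":0},{"tx":0,"ty":0,"tz":0,"roll":0}]'
```

```text
t: 28.33
tool_pos: [0.4323, -0.2075, 0.0999]
tool_rot: [3.141, -0.001, 0.0]
contact_force: [-0.0, 0.4, 0.6]
opening: 0.0651
grip_force: 0.0
t: 29.33
tool_pos: [0.4326, -0.2075, 0.1006]
tool_rot: [3.14, -0.0, 0.003]
contact_force: [-0.7, -2.1, 5.7]
opening: 0.0228
grip_force: 49.4
t: 29.83
tool_pos: [0.4317, -0.2066, 0.1491]
tool_rot: [-3.141, 0.0, -0.0]
contact_force: [1.2, 0.1, -2.4]
opening: 0.0231
grip_force: 49.1
```

```bash
python3 -m handwheel '[{"tx":8,"ty":0,"tz":0,"roll":0},{"tx":18,"ty":1,"tz":0,"roll":0},{"tx":25,"ty":1,"tz":0,"roll":0},{"tx":25,"ty":1,"tz":0,"roll":0},{"tx":25,"ty":1,"tz":0,"roll":0},{"tx":25,"ty":1,"tz":0,"roll":0},{"tx":25,"ty":0,"tz":0,"roll":0},{"tx":20,"ty":0,"tz":0,"roll":0},{"tx":11,"ty":0,"tz":0,"roll":0},{"tx":5,"ty":0,"tz":0,"roll":0},{"tx":0,"ty":0,"tz":0,"roll":0},{"tx":0,"ty":0,"tz":0,"roll":0}]'
python3 -m handwheel '[{"tx":0,"ty":0,"tz":10,"roll":0},{"tx":0,"ty":0,"tz":10,"roll":0},{"tx":0,"ty":0,"tz":0,"roll":0},{"tx":0,"ty":0,"tz":0,"roll":0}]'
python3 - <<'E'
from h import *
im,d=optics.get_image("scene");a=cv2.resize(im[100:250,60:260,::-1],None,fx=2,fy=2)
w,_=optics.get_image("wrist")
cv2.imwrite("pics/m7.png",np.hstack([a,w[:300,80:480,::-1]]))
E
```

```text
t: 30.83
tool_pos: [0.6181, -0.2114, 0.1478]
tool_rot: [-3.141, 0.0, 0.004]
contact_force: [-0.9, 0.2, -1.3]
opening: 0.0225
grip_force: 49.1
t: 31.17
tool_pos: [0.6173, -0.2113, 0.1274]
tool_rot: [-3.14, 0.001, 0.005]
contact_force: [-0.1, 0.1, -2.3]
opening: 0.0233
grip_force: 49.1
```

View pics/m7.png

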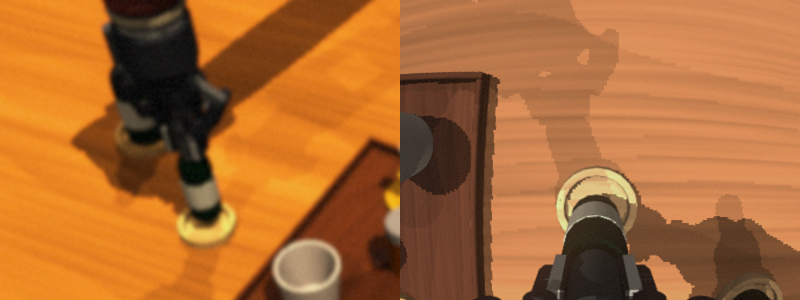

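The small bottle is upright and centred over its coaster, at (207,220) in the scene half and (597,205) in the wrist half. I'll lower it.

```bash
python3 -m handwheel '[{"tx":2,"ty":1,"tz":5,"roll":0},{"tx":0,"ty":0,"tz":8,"roll":0},{"tx":0,"ty":0,"tz":4,"roll":0},{"tx":0,"ty":0,"tz":1,"roll":0},{"tx":0,"ty":0,"tz":1,"roll":0},{"tx":0,"ty":0,"tz":0,"roll":0},{"tx":0,"ty":0,"tz":0,"roll":0}]'
python3 -m handwheel '[{"tx":0,"ty":0,"tz":1,"roll":0},{"tx":0,"ty":0,"tz":1,"roll":0},{"tx":0,"ty":0,"tz":0,"roll":0},{"tx":0,"ty":0,"tz":0,"roll":0}]'
python3 -m handwheel '[{"tx":0,"ty":0,"tz":1,"roll":0},{"tx":0,"ty":0,"tz":0,"roll":0},{"tx":0,"ty":0,"tz":0,"roll":0}]'
```

```text
t: 31.85
tool_pos: [0.6209, -0.2128, 0.1104]
tool_rot: [3.141, -0.0, 0.0]
contact_force: [-0.2, -0.7, -2.1]
opening: 0.023
grip_force: 49.1
t: 32.18
tool_pos: [0.6208, -0.2128, 0.1083]
tool_rot: [3.142, -0.0, -0.0]
contact_force: [0.1, 1.0, -2.1]
opening: 0.0228
grip_force: 49.1
t: 32.43
tool_pos: [0.6207, -0.2128, 0.1072]
tool_rot: [-3.142, 0.0, 0.0]
contact_force: [0.7, -0.4, -2.1]
opening: 0.0232
grip_force: 49.1
```

```bash
python3 -m handwheel '[{"tx":0,"ty":0,"tz":1,"roll":0},{"tx":0,"ty":0,"tz":0,"roll":0},{"tx":0,"ty":0,"tz":0,"roll":0}]'
python3 -m handwheel '[{"tx":0,"ty":0,"tz":0.5,"roll":0},{"tx":0,"ty":0,"tz":0,"roll":0},{"tx":0,"ty":0,"tz":0,"roll":0}]'
```

```text
t: 32.68
tool_pos: [0.621, -0.2129, 0.1067]
tool_rot: [3.141, -0.0, 0.001]
contact_force: [-0.1, -0.3, -0.3]
opening: 0.023
grip_force: 49.2
t: 32.93
tool_pos: [0.6212, -0.213, 0.1066]
tool_rot: [3.141, -0.0, 0.001]
contact_force: [-0.5, 0.2, 3.4]
opening: 0.0229
grip_force: 49.5
```

Seated. I'll release, back off and take a final look.

```bash
python3 -m handwheel '[{"tx":0,"ty":0,"tz":0,"roll":0},{"tx":0,"ty":0,"tz":0,"roll":0},{"tx":0,"ty":0,"tz":0,"roll":0},{"tx":0,"ty":0,"tz":0,"roll":0},{"tx":0,"ty":0,"tz":0,"roll":0},{"tx":0,"ty":0,"tz":0,"roll":0},{"tx":0,"ty":0,"tz":0,"roll":0},{"tx":0,"ty":0,"tz":0,"roll":0}]' 65
python3 -m handwheel '[{"tx":0,"ty":0,"tz":-10,"roll":0},{"tx":0,"ty":0,"tz":-20,"roll":0},{"tx":0,"ty":0,"tz":-30,"roll":0},{"tx":0,"ty":0,"tz":-30,"roll":0},{"tx":0,"ty":0,"tz":-30,"roll":0},{"tx":0,"ty":0,"tz":-10,"roll":0},{"tx":0,"ty":0,"tz":0,"roll":0}]'
python3 -m handwheel '[{"tx":-20,"ty":0,"tz":0,"roll":0},{"tx":-30,"ty":0,"tz":0,"roll":0},{"tx":-30,"ty":0,"tz":0,"roll":0},{"tx":-30,"ty":0,"tz":0,"roll":0},{"tx":-30,"ty":0,"tz":0,"roll":0},{"tx":-30,"ty":0,"tz":0,"roll":0},{"tx":-10,"ty":0,"tz":0,"roll":0},{"tx":0,"ty":0,"tz":0,"roll":0},{"tx":0,"ty":0,"tz":0,"roll":0}]'
python3 - <<'E'
from h import *
im,d=optics.get_image("scene");cv2.imwrite("pics/s8.png",im[:,:,::-1])
W=cloud("scene",d)
for n,x,y,z in [("L",.6185,.242,.206),("M",.511,-.3695,.176),("S",.62,-.2125,.146),("jar",.59,.033,.081),("cand",.4925,0,.096),("cup",.68,-.0415,.076)]:
    m=(abs(W[...,2]-z)<.005)&(np.hypot(W[...,0]-x,W[...,1]-y)<.04);print(n,m.sum(),W[m].mean(0).round(4) if m.any() else "")
E
```

```text
t: 33.6
tool_pos: [0.6208, -0.2128, 0.1058]
tool_rot: [-3.142, 0.0, 0.0]
contact_force: [-1.4, -0.1, -0.3]
opening: 0.0649
grip_force: 0.0
t: 34.18
tool_pos: [0.6228, -0.2137, 0.2414]
tool_rot: [3.138, -0.0, 0.012]
contact_force: [1.2, 0.4, -0.1]
opening: 0.065
grip_force: 0.0
t: 34.93
tool_pos: [0.4405, -0.2126, 0.2347]
tool_rot: [-3.141, 0.001, 0.001]
contact_force: [0.4, -0.1, -0.2]
opening: 0.0653
grip_force: 0.0
L 172 [0.6188 0.2419 0.2051]
M 77 [ 0.5116 -0.3688  0.1739]
S 86 [ 0.6212 -0.2115  0.1442]
jar 263 [0.5889 0.0341 0.0798]
cand 55 [ 4.932e-01 -2.000e-04  9.420e-02]
cup 190 [ 0.6799 -0.0405  0.0741]
```

View pics/s8.png

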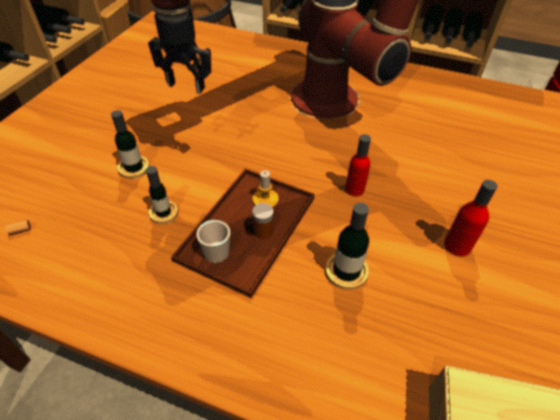

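All three bottles stand upright in their coasters, at (350,270), (133,165) and (163,210). The jar is free-standing on the tray at (263,220), and the candlestick, cup and red bottles haven't moved.

```bash
python3 -c "
from station import ctrl
print(ctrl.finish_job())"
```

```text
the job is handed in; nothing more can be done
None
```

The job is done and handed in at about 35 s: the jar stands free on the tray, and the large, medium and small bottles are upright in their own coasters.

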